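# Roll the thumb wheel of a pipe fit-up jig to set the weld gap

### The arm

A 6-joint arm with a two-finger parallel gripper is mounted at the origin on the work surface. World frame = base frame: x ahead of the robot, y to its left, z up, the work surface at z = 0. Lengths are in m, angles in rad, forces in N, time in s.
With the tool pointing down it reaches from about 0.425 to 0.95 m from the base axis. Payload 3.5 kg.
Tool frame: the origin (TCP) lies on the centre line of the jaws, within the pads' length; the fingertips stand 14 mm ahead of it and the grasp point (between the pads) lies 5 mm behind it (tips_ahead is the distance from the TCP to the fingertips, in m); y points along the fingers, z is the direction in which the jaws open and shut, and the axes are right-handed (so a half turn about y gives the same grasp; the last joint's range is limited). The gripper opens to 85 mm and grips with 20 to 120 N. Pads are 22 mm wide; open, the fingers measure 114 mm over their backs; the gripper's body (76 mm by 85 mm) begins 54 mm behind the grasp point. The pads swing forward as they close: fully open they stand 13 mm farther back than shut.
Start: joints at [1.099, 0.286, 1.577, -0, 1.279, -0.15], TCP at [0.213, 0.64, 0.245] pointing down, gripper open.
Joint ranges: [-2.77, 2.77], [-0.9, 2.22], [0.21, 2.48], [-1.53, 4.67], [0.24, 2.81], [-2.84, 2.84]. Speed limits (rad/s): [2.79, 2.79, 3.14, 3.14, 3.14, 3.14].

### API

Orientations are given as a unit quaternion [x, y, z, w].
In Python, from plant import get_state, read_camera, sign_off, tips_ahead gives the robot as it stands.
- The arm moves only by the tool send_rows, never from a script. Its argument "plan" is a list of rows, each a list of 2 entries, a list of its own where there are three numbers: the shift along the tool's x, y, z in units of 12 cm (1.0 is 12 cm), then the turn, a rotation vector about the tool's x, y, z in units of 360 degrees (1.0 is 360 degrees). In form: [[[tx, ty, tz], [rx, ry, rz]], ...]. A call has 1 to 12 rows; each row shifts and turns the commanded pose from where the row before left it, along the tool's axes as they then stand; what a row does not reach is not made up. A row lasts 1/10 s, in which the tool goes at most 50 mm and 8.59 degrees, less where a joint would pass 70% of its speed; a pose out of reach is approached as far as the arm can. A call with a number of a shift or a turn outside -1 to 1 is refused whole. A call with a gripper value outside its range is refused whole. "gripper" is the closure, from 0 (fully open) to 1 (shut), set as the call begins (left out, the last holds). The fingers move at their own pace and stop on an object; "grip_force" is the grip in N (left out, the last holds). Time passes only in rows, so rows that do not move let the fingers close. It gives the time, the measured TCP pose, the force and the opening at its end, in the units of the state.
- get_state(): the state, without advancing time (a new reading comes with each control period).
- read_camera(name): name is "scene" or "top" or "wrist"; returns a dict with "img" (400x640x3 uint8, blue, green, red), "fx", "fy", "cx", "cy" (pixels), "D" ([k1, k2, p1, p2, k3] as OpenCV has them; the pictures are not rectified), "world_from_camera" (4x4, takes a point from camera to world coordinates); the wrist camera has in their place "mount" (4x4, takes a point from camera to tool coordinates, whose origin is the TCP and whose axes are the tool frame's). Camera axes: x right, y down, z forward; pixel columns grow to the right and rows downward; lengths in m; the calibration is good to about 2 mm. A picture is of the moment at which its call begins: read the wrist's pose just before it. There is no depth.
- sign_off(): hands the job in, once; it reports no verdict.
The state is a dict: "time": time; "qpos": joint angles; "dq": joint speeds; "joint_efforts": joint torques, N m; "eef_pos": TCP position; "tcp_rot": TCP orientation; "contact_force": force on the tool from outside, world axes, zero at the start; "wrist_torque": the same for the moment, N m; "opening": opening from 0.0 (shut) to 1.0 (fully open).
Only numpy, scipy, OpenCV 4.12 (cv2) and the standard library are available. Lean on these libraries where they do the work, as an engineer would, in place of code of your own. Each camera call takes 0.05 s, during which the arm holds its last target. There are 200 camera calls.

### The job

Set the weld gap in the pipe jig: roll the knurled thumb wheel under a fingertip, in as many strokes as it takes, until the pointer on the sliding carriage lines up with the line on the gauge bar, then take the finger away. Move the carriage by the wheel only: do not push the carriage, the pipes or the gauge, and do not let the two pipe ends run into each other. Leave everything else on the table where it is.

Things in the scene. Friction and masses are not known exactly. Their poses are not given: they have to be found in the camera images.
- jig: fixed steel base of the jig, 170 mm (x) by 360 mm (y) by 16 mm; origin at the centre of its underside, on the table. Its y axis is the travel of the carriage (+y towards the fixed pipe), its +x side carries the wheel. Pipes of 60 mm diameter lie along y above its centre line, axis 75 mm and highest clamp 111 mm above the table.
- wheel: knurled steel thumb wheel, 72 mm diameter, 22 mm wide, standing upright on the +x side of the jig; origin at its hub, 62 mm above the table. It turns about the jig's x axis only; its own axes turn with it. It stands between two fixed cheeks, 28 mm apart inside, 50 mm long along y, whose tops are 24 mm below the wheel's top.
- wheel_top (a point): fixed point where the wheel's top is, 98 mm above the table, straight above the hub; axes of the jig. Rolling the top of the wheel towards the jig's +y moves the carriage the same way and closes the gap, 8 mm per radian (1 mm for every 4.5 mm of rim); rolled the other way it opens. About 2 N along the rim turns it (press about 10 N, or it may slip); it stays put when left.
- carriage: sliding carriage with a clamped rusty pipe, at the jig's -y end; slides along the jig's y; origin on the jig's centre line at table height, below the end face of its pipe at the gap
- tail: fixed saddle with the other rusty pipe and the gauge bar, at the jig's +y end; same axes as the jig; origin on the jig's centre line at table height, below the end face of its pipe at the gap. The gap between the pipe ends is the distance between the two origins.
- pointer (a point): tip of the white blade (4 mm thick, the point is mid-way through it) that stands on the carriage on the side away from the wheel, 85 mm above the table; starts on the -y side of the mark
- mark (a point): middle of the dark line (4 mm wide) across the aluminium gauge bar of the fixed pipe, at the bar's edge beside the pointer, 85 mm above the table; same axes as the jig. The pointer is on it when both have the same y in the jig's axes; the pipe ends are then 5 mm apart and would meet 5 mm further on.
- coupling: loose plain steel pipe coupling (ring 38 mm wide, 28 mm high) standing on the jig's base plate beside the wheel; origin under its centre
- chipping_hammer: loose chipping hammer lying on the table on the robot's side of the jig, about 230 mm long; origin on the table under its handle
- magnet_square: loose right-angle magnet square, about 100 mm tall, standing beyond the jig; origin under its centre
- nozzle: loose brass torch nozzle, 24 mm wide, 60 mm tall, standing beyond the jig; origin under its centre
- gel_jar: loose jar, 64 mm wide, 60 mm tall, standing beyond the jig; origin under its centre
- pliers: loose pliers lying on the table to the right of the jig, about 190 mm long; origin at the pivot, on the table
- wire_brush: loose wire brush lying on the table to the left of the jig, 260 mm long; origin under its centre
- flange: loose steel flange ring, 110 mm wide, 16 mm thick, flat on the table to the left; origin under its centre

How it is judged:
By the outcome, as a careful person would: the job done as asked, in the order asked, and still so for the second after the job is handed in, with the robot touching nothing.
It also fails if it takes over 48 s, if anything falls off the work surface, if the arm or the gripper's body presses on something with over 40 N, if the wrist force passes 120 N, or if a joint passes its speed limit or range.

## Working session

There is one attempt and no reset: what is moved stays moved. The work goes in short steps, Python scripts to look and compute and a tool call to move; the robot and the scene stay as the last step left them, time stands still between calls to the robot, and variables do not carry over. Pictures are saved under pics/ and viewed, about 8 in all and at most 12, crops included, and the job is handed in when it is done.

Besides the shell and the picture viewer there is one more tool, called after ">>>" in YAML: its name, and indented under it one key for each argument. send_rows: Moves the arm, as the interface text tells. Its arguments: {"type":"object","properties":{"plan":{"type":"array"},"gripper":{"type":"number"},"grip_force":{"type":"number"}},"required":["plan"]}

```bash
mkdir -p pics
python3 - <<'E'
from plant import *
import cv2
print(get_state(), tips_ahead if not callable(tips_ahead) else tips_ahead())
for n in ["scene","top","wrist"]:
    c=read_camera(n); cv2.imwrite(f"pics/{n}0.png",c["img"])
    print(n,{k:(v.tolist() if hasattr(v,'tolist') else v) for k,v in c.items() if k!="img"})
E
```

```text
{'time': 0.0, 'qpos': array([ 1.09901522e+00,  2.87199547e-01,  1.57817171e+00,  1.59423625e-05,
        1.27865038e+00, -1.50018240e-01]), 'dq': array([-0.00055866, -0.00033913,  0.00031307,  0.00077368, -0.00062081,
       -0.00085562]), 'joint_efforts': array([ 1.81768653e-03, -4.05970252e+01, -2.92631418e+01, -8.43357998e-05,
        5.66227201e-03, -5.36527793e-06]), 'eef_pos': array([0.21315072, 0.63979473, 0.24392744]), 'tcp_rot': array([ 0.69879071, -0.11353962,  0.11300392, -0.69715881]), 'contact_force': array([-0.20231925, -0.22513661, -0.06779945]), 'wrist_torque': array([ 9.15536798e-05,  1.05819173e-02, -2.41811978e-02]), 'opening': 0.9998697510433109} 0.014
scene {'fx': 453.95916149704135, 'fy': 453.95916149704135, 'cx': 317.7604519326751, 'cy': 201.8973399294124, 'D': [0.02926964037913557, 0.0, 0.0, 0.0, 0.0], 'world_from_camera': [[-0.5443470611850552, 0.5574949393083356, -0.6268059266031147, 1.3132309162583762], [0.8386676215658211, 0.3456764614699317, -0.42088526289566824, 0.5142022752247702], [-0.017969349357247092, -0.7547894916009511, -0.6557209207067098, 0.8885
[... 259 characters left out ...]
0.09458146139655296, 0.43564078323004674], [-0.9996211216623618, 0.0271702286697669, -0.0044036122120683675, 0.012126255352740442], [0.001812402755745126, -0.09466657190726241, -0.995507385889014, 1.3927245895378664], [0.0, 0.0, 0.0, 1.0]]}
wrist {'fx': 297.69374983713413, 'fy': 297.69374983713413, 'cx': 318.66526904058543, 'cy': 200.6179501548723, 'D': [-0.027055151057084552, 0.0, 0.0, 0.0, 0.0], 'mount': [[0.001471441924041639, 0.9531906169412108, 0.30236647075014195, -0.07710107692093918], [-0.00032877774042937063, -0.30236632060854, 0.9531917435998114, -0.12994491896064617], [0.999998863381284, -0.0015019776582179897, -0.00013152662332512586, 0.000981409898078045], [0.0, 0.0, 0.0, 1.0]]}
```

View pics/top0.png

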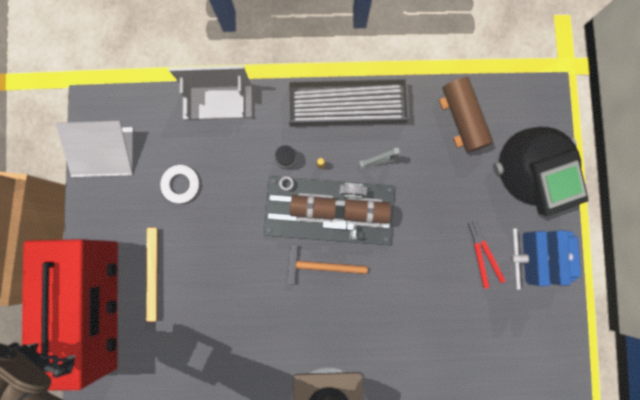

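View pics/scene0.png

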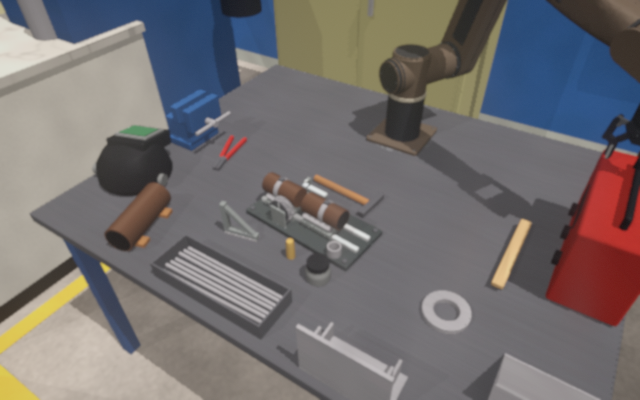

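The jig is at about (330,210) in the top view. Its wheel is on the far (+x world) side at (353,190), so jig +y points to image left (world +y). I'll zoom in next.

```bash
cat > h.py <<'E'
import numpy as np, cv2
from plant import *
from scipy.spatial.transform import Rotation as R
def cam(n):
    s=get_state(); c=read_camera(n)
    if n=="wrist":
        T=np.eye(4); T[:3,:3]=R.from_quat(s["tcp_rot"]).as_matrix(); T[:3,3]=s["eef_pos"]
        c["world_from_camera"]=T@np.array(c["mount"])
    c["K"]=np.array([[c["fx"],0,c["cx"]],[0,c["fy"],c["cy"]],[0,0,1]]); c["D"]=np.array(c["D"]); c["W"]=np.array(c["world_from_camera"])
    return c
def back(c,uv,z):
    p=cv2.undistortPoints(np.array([[uv]],float),c["K"],c["D"])[0,0]
    d=c["W"][:3,:3]@[p[0],p[1],1]; o=c["W"][:3,3]
    return o+d*(z-o[2])/d[2]
def proj(c,P):
    M=np.linalg.inv(c["W"])
    return cv2.projectPoints(np.atleast_2d(P).astype(float),cv2.Rodrigues(M[:3,:3])[0],M[:3,3],c["K"],c["D"])[0][:,0]
E
python3 - <<'E'
from h import *
c=cam("top"); i=c["img"][165:255,255:405]
cv2.imwrite("pics/t1.png",cv2.resize(i,None,fx=5.3,fy=5.3,interpolation=cv2.INTER_CUBIC))
for uv,z in [((267,177),.016),((396,186),.016),((391,243),.016),((264,237),.016),((353,190),.098),((287,184),.04)]: print(uv,back(c,uv,z).round(3))
E
```

```text
(267, 177) [0.65  0.156 0.016]
(396, 186) [ 0.614 -0.211  0.016]
(391, 243) [ 0.452 -0.19   0.016]
(264, 237) [0.479 0.167 0.016]
(353, 190) [ 0.595 -0.082  0.098]
(287, 184) [0.624 0.097 0.04 ]
```

View pics/t1.png

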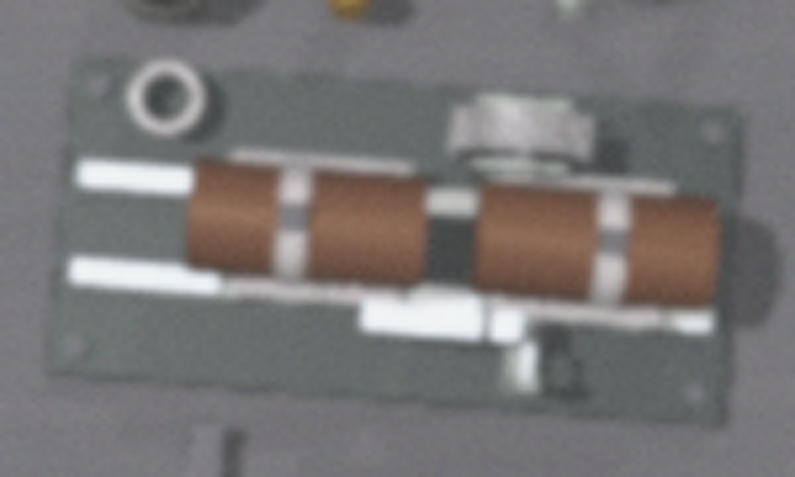

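The white pointer blade (crop ~(522,365)) stands right of the dark mark line (~(487,322)). The gap is about 26 mm, so roughly 20 mm of travel is needed. Now I'll move the wrist over the jig.

```bash
cat >> h.py <<'E'
def plan(target,tx):  # target TCP xyz, tool x direction (horizontal), tool y down
    s=get_state(); M=R.from_quat(s["tcp_rot"]).as_matrix()
    x=np.array(tx,float); x/=np.linalg.norm(x); y=np.array([0,0,-1.]); G=np.c_[x,y,np.cross(x,y)]
    d=M.T@(np.array(target)-s["eef_pos"]); rv=R.from_matrix(M.T@G).as_rotvec()
    print("tool shift mm",(d*1000).round(1),"units",(d/.12).round(3),"turn deg",np.degrees(rv).round(2),"units",(rv/2/np.pi).round(4)); return d,rv
E
python3 - <<'E'
from h import *
print(R.from_quat(get_state()["tcp_rot"]).as_matrix().round(3))
plan([.56,-.08,.29],[.996,-.085,0])
E
```

```text
[[ 0.949 -0.001  0.316]
 [-0.316 -0.001  0.949]
 [-0.    -1.    -0.001]]
tool shift mm [ 556.6  -44.8 -573.4] units [ 4.639 -0.374 -4.779] turn deg [  0.08 -13.56  -0.02] units [ 0.0002 -0.0377 -0.0001]
```

>>> send_rows:
  plan:
    - [[0,0,0],[0,-0.0188,0]]
    - [[0,0,0],[0,-0.0188,0]]
    - [[0.17,-0.019,-0.287],[0,0,0]]
    - [[0.17,-0.019,-0.287],[0,0,0]]
    - [[0.17,-0.019,-0.287],[0,0,0]]
    - [[0.17,-0.019,-0.287],[0,0,0]]
    - [[0.17,-0.019,-0.287],[0,0,0]]
    - [[0.17,-0.019,-0.287],[0,0,0]]
    - [[0.17,-0.019,-0.287],[0,0,0]]
    - [[0.17,-0.019,-0.287],[0,0,0]]
    - [[0.17,-0.019,-0.287],[0,0,0]]
    - [[0.17,-0.019,-0.287],[0,0,0]]
  gripper: 1

```text
time: 1.4
eef_pos: [0.3875, 0.2782, 0.2682]
tcp_rot: [-0.706, 0.03, -0.03, 0.706]
contact_force: [0.7, -0.6, 0.3]
opening: 0.0
```

>>> send_rows:
  plan:
    - [[0.17,-0.019,-0.287],[0,0,0]]
    - [[0.17,-0.019,-0.287],[0,0,0]]
    - [[0.17,-0.019,-0.287],[0,0,0]]
    - [[0.17,-0.019,-0.287],[0,0,0]]
    - [[0.17,-0.019,-0.287],[0,0,0]]
    - [[0.17,-0.019,-0.287],[0,0,0]]
    - [[0.17,-0.019,-0.287],[0,0,0]]
    - [[0.17,-0.019,-0.287],[0,0,0]]
    - [[0.17,-0.019,-0.287],[0,0,0]]
    - [[0.17,-0.019,-0.287],[0,0,0]]
    - [[0,0,0],[0,0,0]]
    - [[0,0,0],[0,0,0]]

```text
time: 2.6
eef_pos: [0.561, -0.0813, 0.2904]
tcp_rot: [-0.706, 0.031, -0.03, 0.707]
contact_force: [-0.6, 0.1, -0.1]
opening: 0.005
```

Run:
```python
from h import *
c=cam("wrist"); cv2.imwrite("pics/w1.png",c["img"])
np.save("w1.npy",c["W"])
plan([.56,-.08,.29],[.996,-.085,0])
```

```text
tool shift mm [-0.7  0.4  0.4] units [-0.006  0.004  0.003] turn deg [-0.04 -0.04 -0.07] units [-0.0001 -0.0001 -0.0002]
```

View pics/w1.png

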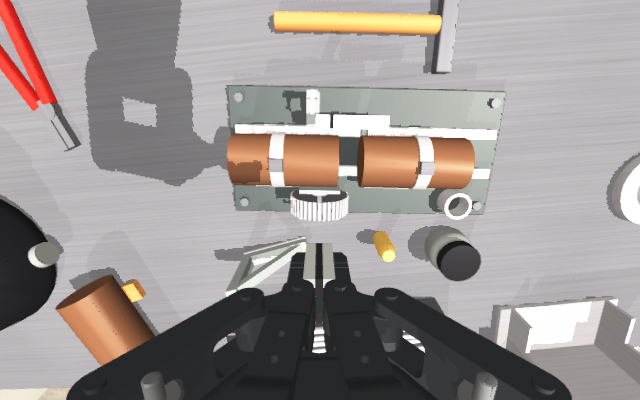

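Wrist view: jig corners at about (228,86), (505,92), (485,214), (235,212). The wheel is at cols 291-349 around row 205, the pointer at (312,95) and the gauge at (360,122). I'll fit the jig pose from the corners and zoom in.

Run:
```python
from h import *
c=cam("wrist")
i=c["img"][80:225,220:510]
cv2.imwrite("pics/w1c.png",cv2.resize(i,None,fx=2.75,fy=2.75,interpolation=cv2.INTER_CUBIC))
for uv,z in [((228,86),.016),((505,92),.016),((485,214),.016),((235,212),.016),((238,97),.016),((495,102),.016),((244,202),.016),((477,206),.016),((313,95),.085),((320,195),.098),((340,160),.105),((359,160),.105)]: print(uv,back(c,uv,z).round(4))
```

```text
(228, 86) [ 0.4486 -0.1857  0.016 ]
(505, 92) [0.4858 0.1696 0.016 ]
(485, 214) [0.6534 0.1563 0.016 ]
(235, 212) [ 0.6183 -0.2057  0.016 ]
(238, 97) [ 0.463  -0.1752  0.016 ]
(495, 102) [0.4973 0.1574 0.016 ]
(244, 202) [ 0.6044 -0.1902  0.016 ]
(477, 206) [0.6399 0.1435 0.016 ]
(313, 95) [ 0.4718 -0.0777  0.085 ]
(320, 195) [ 0.5794 -0.0795  0.098 ]
(340, 160) [ 0.5404 -0.0548  0.105 ]
(359, 160) [ 0.5422 -0.0346  0.105 ]
```

View pics/w1c.png

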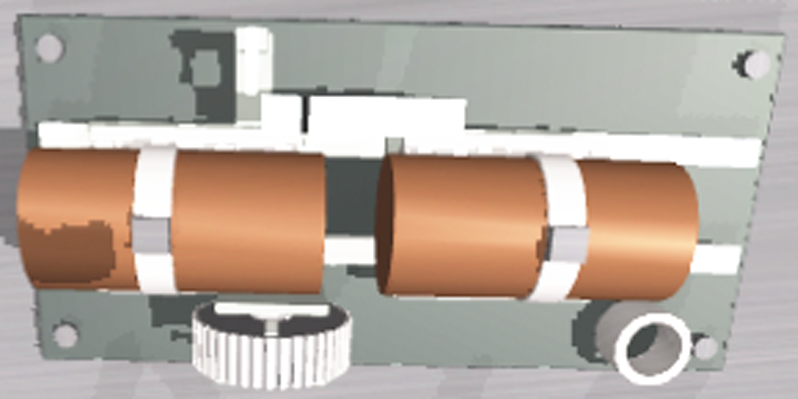

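Run:
```python
from h import *
c=cam("wrist")
a=-np.arctan2(.0698,.6663); X=np.array([np.cos(a),np.sin(a)]);Y=np.array([-np.sin(a),np.cos(a)]);o=np.array([.5513,-.0162])
np.save("jig.npy",[o,X,Y])
j=lambda cx,cy,z:(lambda p:np.round([(p[:2]-o)@X*1e3,(p[:2]-o)@Y*1e3],1))(back(c,(220+cx/2.75,80+cy/2.75),z))
print("outer top",j(272,390,.098),"inner top",j(272,334,.098))
print("L/R at hub height",j(192,325,.07),j(352,325,.07))
print("pointer tip",j(243,92,.085),j(269,92,.085),"mark",j(305,132,.085),"edge",j(305,95,.085))
print("pipe ends left",j(325,220,.105),j(325,285,.08),"right",j(392,220,.105),j(380,285,.08))
p=o+X*.0; 
print("base corner",[j(*q,.016) for q in [(20,15),(783,33),(40,357),(722,368)]])
```

```text
outer top [ 67.  -60.2] inner top [ 42.2 -60.6]
L/R at hub height [ 47.5 -96.3] [ 46.3 -24.7]
pointer tip [-53.6 -73.8] [-53.8 -63.6] mark [-38.7 -48.9] edge [-52.9 -49.3]
pipe ends left [ -6.8 -41. ] [ 25.5 -38.2] right [ -7.3 -15. ] [ 25.1 -14.6]
base corner [array([ -85.1, -179.9]), array([-84.7, 178.1]), array([  83.2, -181.4]), array([ 83.1, 179.1])]
```

```bash
cat >> h.py <<'E'
def orbit(th,rho,wx=.055,wy=-.0604):
    """turn now, then shift in the final tool frame, to stand at tilt th (deg, + towards jig -y), radius rho from hub"""
    o,X,Y=np.load("jig.npy"); X3=np.r_[X,0];Y3=np.r_[Y,0];Z=np.array([0,0,1.])
    hub=np.r_[o+wx*X+wy*Y,.062]; t=np.radians(th); n=-np.sin(t)*Y3+np.cos(t)*Z
    G=np.c_[X3,-n,np.cross(X3,-n)]; s=get_state(); M=R.from_quat(s["tcp_rot"]).as_matrix()
    rv=R.from_matrix(M.T@G).as_rotvec(); d=G.T@(hub+rho*n-s["eef_pos"])
    print("turn deg",np.degrees(rv).round(2),"units",(rv/2/np.pi).round(4),"then shift mm",(d*1e3).round(1),"units",(d/.12).round(3))
    q=M[:,1]; r=s["eef_pos"]-hub; print("now: jig x off mm",round(r@X3*1e3,1),"rho",round(np.hypot(r@Y3,r[2])*1e3,1),"pos angle",np.degrees(np.arctan2(-r@Y3,r[2])).round(1),"tilt",np.degrees(np.arctan2(q@Y3,-q[2])).round(1))
E
python3 - <<'E'
from h import *
orbit(25,.075)
E
```

```text
turn deg [24.98  1.12 -0.28] units [ 0.0694  0.0031 -0.0008] then shift mm [ 39.1 133.  -95.1] units [ 0.326  1.108 -0.792]
now: jig x off mm -39.1 rho 228.7 pos angle 0.4 tilt 0.0
```

>>> send_rows:
  plan:
    - [[0,0,0],[0.01735,0.0008,0]]
    - [[0,0,0],[0.01735,0.0008,0]]
    - [[0,0,0],[0.01735,0.0008,0]]
    - [[0,0,0],[0.01735,0.0008,0]]
    - [[0.065,0.222,-0.158],[0,0,0]]
    - [[0.065,0.222,-0.158],[0,0,0]]
    - [[0.065,0.222,-0.158],[0,0,0]]
    - [[0.065,0.222,-0.158],[0,0,0]]
    - [[0.065,0.222,-0.158],[0,0,0]]
    - [[0,0,0],[0,0,0]]
    - [[0,0,0],[0,0,0]]

```text
time: 3.85
eef_pos: [0.5957, -0.113, 0.13]
tcp_rot: [-0.536, 0.03, -0.042, 0.843]
contact_force: [-0.5, 0.1, -0.3]
opening: -0.003
```

Run:
```python
from h import *
orbit(25,.052)
c=cam("wrist"); cv2.imwrite("pics/w2.png",c["img"])
```

```text
turn deg [-0.04 -0.1  -0.31] units [-0.0001 -0.0003 -0.0009] then shift mm [ 0.7 22.9 -0.4] units [ 0.006  0.191 -0.003]
now: jig x off mm -0.7 rho 74.9 pos angle 24.7 tilt 25.0
```

View pics/w2.png

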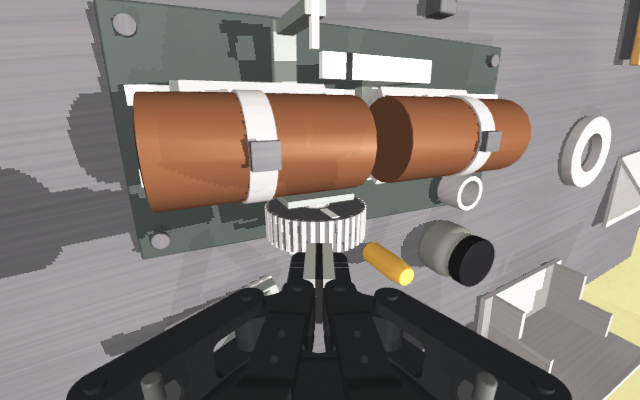

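Fingertips (318,250) hang above the wheel (265-367, 200-255). Pointer (314,40) and mark line (350,66) are both visible. Descending radially.

>>> send_rows:
  plan:
    - [[0.001,0.0367,-0.0007],[0,0,0]]
    - [[0.001,0.0367,-0.0007],[0,0,0]]
    - [[0.001,0.0367,-0.0007],[0,0,0]]
    - [[0.001,0.0367,-0.0007],[0,0,0]]
    - [[0.001,0.0367,-0.0007],[0,0,0]]
    - [[0,0,0],[0,0,0]]

```text
time: 4.5
eef_pos: [0.597, -0.105, 0.1089]
tcp_rot: [-0.536, 0.031, -0.043, 0.842]
contact_force: [0.7, -0.1, -0.3]
opening: -0.001
```

>>> send_rows:
  plan:
    - [[0,0.0083,0],[0,0,0]]
    - [[0,0,0],[0,0,0]]

```text
time: 4.7
eef_pos: [0.5976, -0.1051, 0.1089]
tcp_rot: [-0.537, 0.03, -0.043, 0.842]
contact_force: [0.1, 0.2, 0.6]
opening: 0.002
```

>>> send_rows:
  plan:
    - [[0,0.0083,0],[0,0,0]]
    - [[0,0,0],[0,0,0]]

```text
time: 4.9
eef_pos: [0.5976, -0.1047, 0.1081]
tcp_rot: [-0.537, 0.03, -0.043, 0.842]
contact_force: [-0.1, -0.1, -0.1]
opening: 0.001
```

>>> send_rows:
  plan:
    - [[0,0.0083,0],[0,0,0]]
    - [[0,0,0],[0,0,0]]

```text
time: 5.1
eef_pos: [0.5978, -0.1046, 0.1077]
tcp_rot: [-0.537, 0.03, -0.043, 0.842]
contact_force: [-1.6, -1.4, 3.1]
opening: -0.004
```

>>> send_rows:
  plan:
    - [[0,0.0083,0],[0,0,0]]
    - [[0,0,0],[0,0,0]]

```text
time: 5.3
eef_pos: [0.5979, -0.1046, 0.1077]
tcp_rot: [-0.537, 0.03, -0.043, 0.842]
contact_force: [-4.4, -1.2, 5.6]
opening: -0.001
```

Run:
```python
from h import *
orbit(25,.05); print(get_state()["contact_force"])
```

```text
turn deg [ 0.06 -0.09 -0.21] units [ 0.0002 -0.0002 -0.0006] then shift mm [-0.5  1.   1.2] units [-0.004  0.008  0.01 ]
now: jig x off mm 0.5 rho 51.0 pos angle 26.4 tilt 24.9
[-4.35032116 -1.23151553  5.62951745]
```

>>> send_rows:
  plan:
    - [[0,0.0125,0],[0,0,0]]
    - [[0,0,0],[0,0,0]]
    - [[0,0.0015,0.0355],[-0.0139,0,0]]
    - [[0,0.0015,0.0355],[-0.0139,0,0]]
    - [[0,0.0015,0.0355],[-0.0139,0,0]]
    - [[0,0.0015,0.0355],[-0.0139,0,0]]
    - [[0,0,0],[0,0,0]]

```text
time: 6.0
eef_pos: [0.6002, -0.0859, 0.112]
tcp_rot: [-0.676, 0.035, -0.037, 0.735]
contact_force: [-3.7, 0.5, 10.2]
opening: -0.003
```

Run:
```python
from h import *
orbit(5,.05)
c=cam("wrist"); cv2.imwrite("pics/w3.png",c["img"])
```

```text
turn deg [ 0.2   0.13 -0.15] units [ 0.0005  0.0004 -0.0004] then shift mm [-0.9  0.1 -0.6] units [-0.008  0.001 -0.005]
now: jig x off mm 0.9 rho 50.1 pos angle 4.3 tilt 4.8
```

View pics/w3.png

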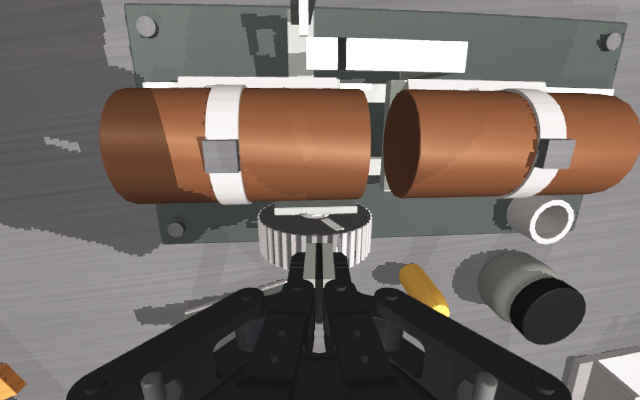

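Force is 10 N, and the fingertip sits on the rim with the wheel at (258-372). Pointer blade tip is at about (305,33) and the mark line at (342,54). Measuring numerically.

```bash
cat >> h.py <<'E'
def jy(c,uv,z):
    o,X,Y=np.load("jig.npy"); p=back(c,uv,z)[:2]-o; return (np.array([p@X,p@Y])*1e3).round(1)
E
python3 - <<'E'
from h import *
c=cam("wrist")
for uv in [(305,33),(342,40),(342,66),(300,15)]: print(uv,jy(c,uv,.085))
for uv in [(371,140),(388,140)]: print(uv,jy(c,uv,.09))
E
```

```text
(305, 33) [-54.3 -67.5]
(342, 40) [-51.6 -49.8]
(342, 66) [-40.  -49.5]
(300, 15) [-61.9 -69.7]
(371, 140) [ -4.5 -34.5]
(388, 140) [ -4.5 -25.6]
```

>>> send_rows:
  plan:
    - [[0,0.0015,0.0355],[-0.0139,0,0]]
    - [[0,0.0015,0.0355],[-0.0139,0,0]]
    - [[0,0.0015,0.0355],[-0.0139,0,0]]
    - [[0,0.0015,0.0355],[-0.0139,0,0]]
    - [[0,0.0015,0.0355],[-0.0139,0,0]]
    - [[0,0,0],[0,0,0]]

```text
time: 6.7
eef_pos: [0.6029, -0.064, 0.1077]
tcp_rot: [0.819, -0.042, 0.028, -0.572]
contact_force: [-0.6, 2.8, 5.5]
opening: 0.003
```

Run:
```python
from h import *
orbit(-20,.05)
c=cam("wrist"); cv2.imwrite("pics/w4.png",c["img"])
c=cam("scene"); cv2.imwrite("pics/s4.png",c["img"])
```

```text
turn deg [ 0.1   0.19 -0.04] units [ 0.0003  0.0005 -0.0001] then shift mm [-1.3 -0.8 -1.5] units [-0.011 -0.007 -0.013]
now: jig x off mm 1.3 rho 49.2 pos angle -21.8 tilt -20.1
```

View pics/w4.png

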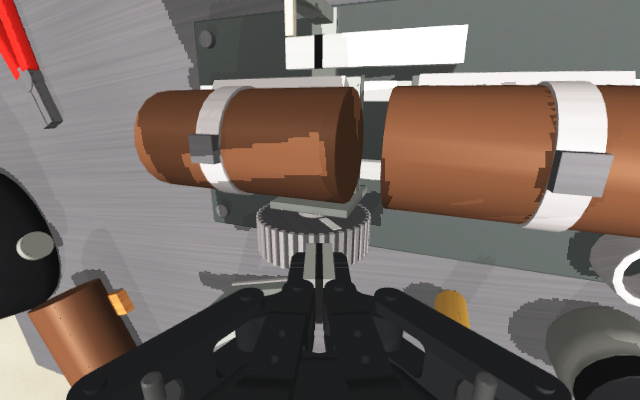

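Pointer blade at (291,33), mark at (319,50), closing in. Lift and return.

>>> send_rows:
  plan:
    - [[0,-0.0625,0],[0,0,0]]
    - [[0,-0.0625,0],[0,0,0]]
    - [[-0.002,0.0046,-0.0707],[0.0208,0,0]]
    - [[-0.002,0.0046,-0.0707],[0.0208,0,0]]
    - [[-0.002,0.0046,-0.0707],[0.0208,0,0]]
    - [[-0.002,0.0046,-0.0707],[0.0208,0,0]]
    - [[-0.002,0.0046,-0.0707],[0.0208,0,0]]
    - [[-0.002,0.0046,-0.0707],[0.0208,0,0]]
    - [[0,0,0],[0,0,0]]
    - [[0,0,0],[0,0,0]]

```text
time: 7.8
eef_pos: [0.5953, -0.1109, 0.1182]
tcp_rot: [-0.538, 0.031, -0.044, 0.841]
contact_force: [-0.1, 0.5, 0.1]
opening: 0.0
```

Run:
```python
from h import *
orbit(25,.0495); print(get_state()["contact_force"])
c=cam("wrist"); cv2.imwrite("pics/w5.png",cv2.resize(c["img"][0:140,200:460],None,fx=3,fy=3,interpolation=cv2.INTER_CUBIC)); np.save("w5.npy",c["W"])
```

```text
turn deg [ 0.17 -0.25 -0.21] units [ 0.0005 -0.0007 -0.0006] then shift mm [ 1.4 13.8  2.7] units [0.011 0.115 0.023]
now: jig x off mm -1.4 rho 63.4 pos angle 27.4 tilt 24.8
[-0.07955619  0.467425    0.05842832]
```

View pics/w5.png

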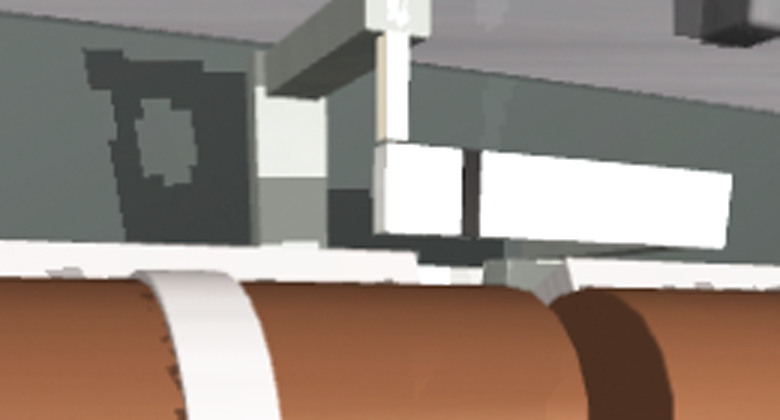

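Run:
```python
from h import *
c=cam("wrist")
f=lambda a,b:jy(c,(200+a/3,b/3),.085)
print("pointer edges",f(388,138),f(410,138),"mark edges",f(463,150),f(480,150), f(463,235),f(480,236))
```

```text
pointer edges [-53.2 -65.1] [-53.5 -60.8] mark edges [-52.3 -50. ] [-52.5 -46.4] [-38.  -49.5] [-37.9 -45.8]
```

>>> send_rows:
  plan:
    - [[0.003,0.031,0.004],[0,0,0]]
    - [[0.003,0.031,0.004],[0,0,0]]
    - [[0.003,0.031,0],[0,0,0]]
    - [[0.001,0.031,0],[0,0,0]]
    - [[0,0.0085,0],[0,0,0]]
    - [[0,0,0],[0,0,0]]

```text
time: 8.5
eef_pos: [0.5976, -0.1036, 0.108]
tcp_rot: [-0.538, 0.029, -0.042, 0.842]
contact_force: [-8.4, -3.2, 14.4]
opening: -0.0
```

>>> send_rows:
  plan:
    - [[0,0.0015,0.0355],[-0.0139,0,0]]
    - [[0,0.0015,0.0355],[-0.0139,0,0]]
    - [[0,0.0015,0.0355],[-0.0139,0,0]]
    - [[0,0.0015,0.0355],[-0.0139,0,0]]
    - [[0,0.002,0.0355],[-0.0139,0,0]]
    - [[0,0.003,0.0355],[-0.0139,0,0]]
    - [[0,0.004,0.0355],[-0.0139,0,0]]
    - [[0,0.004,0.0355],[-0.0139,0,0]]
    - [[0,0.004,0.0355],[-0.0139,0,0]]
    - [[0,0.004,0.0355],[-0.0139,0,0]]
    - [[0,0,0],[0,0,0]]

```text
time: 9.6
eef_pos: [0.6026, -0.0592, 0.1052]
tcp_rot: [0.844, -0.044, 0.026, -0.535]
contact_force: [-3.6, 7.1, 10.4]
opening: 0.0
```

Run:
```python
from h import *
orbit(-25,.05); print(get_state()["contact_force"])
```

```text
turn deg [ 0.29  0.2  -0.14] units [ 0.0008  0.0006 -0.0004] then shift mm [-0.5 -1.1 -2.6] units [-0.004 -0.009 -0.021]
now: jig x off mm 0.5 rho 49.0 pos angle -28.0 tilt -25.3
[-3.5908441   7.11811127 10.38837033]
```

>>> send_rows:
  plan:
    - [[0,-0.075,0],[0,0,0]]
    - [[0,-0.075,0],[0,0,0]]
    - [[-0.001,0.0043,-0.072],[0.0199,0,0]]
    - [[-0.001,0.0043,-0.072],[0.0199,0,0]]
    - [[-0.001,0.0043,-0.072],[0.0199,0,0]]
    - [[-0.001,0.0043,-0.072],[0.0199,0,0]]
    - [[-0.001,0.0043,-0.072],[0.0199,0,0]]
    - [[-0.001,0.0043,-0.072],[0.0199,0,0]]
    - [[-0.001,0.0043,-0.072],[0.0199,0,0]]
    - [[0,0,0],[0,0,0]]
    - [[0,0,0],[0,0,0]]

```text
time: 10.7
eef_pos: [0.5955, -0.1134, 0.1194]
tcp_rot: [-0.537, 0.031, -0.044, 0.842]
contact_force: [-0.4, 0.5, 0.5]
opening: 0.0
```

Run:
```python
from h import *
orbit(25,.0495); print(get_state()["contact_force"])
c=cam("wrist"); cv2.imwrite("pics/w6.png",cv2.resize(c["img"][0:140,200:460],None,fx=3,fy=3,interpolation=cv2.INTER_CUBIC))
```

```text
turn deg [ 0.07 -0.25 -0.21] units [ 0.0002 -0.0007 -0.0006] then shift mm [ 0.9 15.9  4.5] units [0.008 0.132 0.037]
now: jig x off mm -0.9 rho 65.5 pos angle 28.9 tilt 24.9
[-0.36694486  0.5245602   0.47635356]
```

View pics/w6.png

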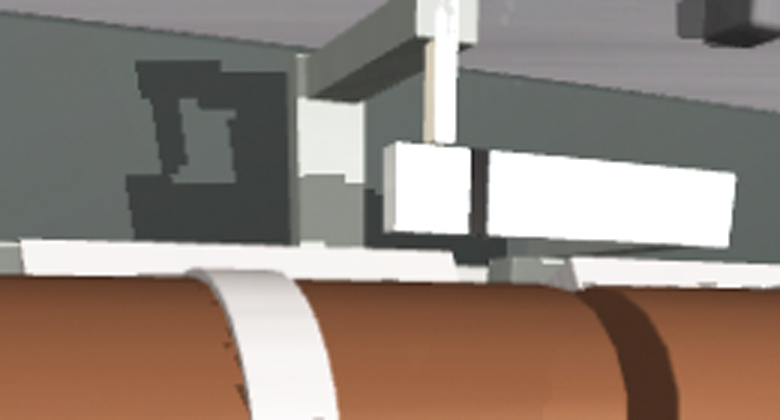

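Run:
```python
from h import *
c=cam("wrist")
f=lambda a,b:jy(c,(200+a/3,b/3),.085)
print("pointer edges",f(435,138),f(457,138),"mark edges",f(471,150),f(488,150))
```

```text
pointer edges [-53.7 -57.6] [-54.  -53.1] mark edges [-52.3 -50.1] [-52.5 -46.4]
```

>>> send_rows:
  plan:
    - [[0.002,0.035,0.006],[0,0,0]]
    - [[0.002,0.035,0.006],[0,0,0]]
    - [[0.002,0.035,0.006],[0,0,0]]
    - [[0.002,0.035,0],[0,0,0]]
    - [[0,0.006,0],[0,0,0]]
    - [[0,0,0],[0,0,0]]

```text
time: 11.4
eef_pos: [0.5975, -0.1041, 0.1078]
tcp_rot: [-0.537, 0.03, -0.041, 0.842]
contact_force: [-7.5, -3.5, 13.0]
opening: -0.003
```

>>> send_rows:
  plan:
    - [[0,0.0015,0.0355],[-0.0139,0,0]]
    - [[0,0.0015,0.0355],[-0.0139,0,0]]
    - [[0,0.0015,0.0355],[-0.0139,0,0]]
    - [[0,0.0015,0.0355],[-0.0139,0,0]]
    - [[0,0.002,0.0355],[-0.0139,0,0]]
    - [[0,0.003,0.0355],[-0.0139,0,0]]
    - [[0,0.004,0.0355],[-0.0139,0,0]]
    - [[0,0.004,0.0355],[-0.0139,0,0]]
    - [[0,0,0],[0,0,0]]
    - [[0,0,0],[0,0,0]]

```text
time: 12.4
eef_pos: [0.6018, -0.0684, 0.1093]
tcp_rot: [0.792, -0.042, 0.03, -0.608]
contact_force: [-4.7, 5.6, 11.7]
opening: 0.002
```

Run:
```python
from h import *
orbit(-15,.05); print(get_state()["contact_force"])
c=cam("wrist"); cv2.imwrite("pics/w7.png",cv2.resize(c["img"][0:140,200:460],None,fx=3,fy=3,interpolation=cv2.INTER_CUBIC))
```

```text
turn deg [ 0.02  0.08 -0.19] units [ 0.      0.0002 -0.0005] then shift mm [-0.7 -0.7 -1.1] units [-0.005 -0.006 -0.009]
now: jig x off mm 0.7 rho 49.3 pos angle -16.2 tilt -15.0
[-4.67134843  5.58437167 11.68396502]
```

View pics/w7.png

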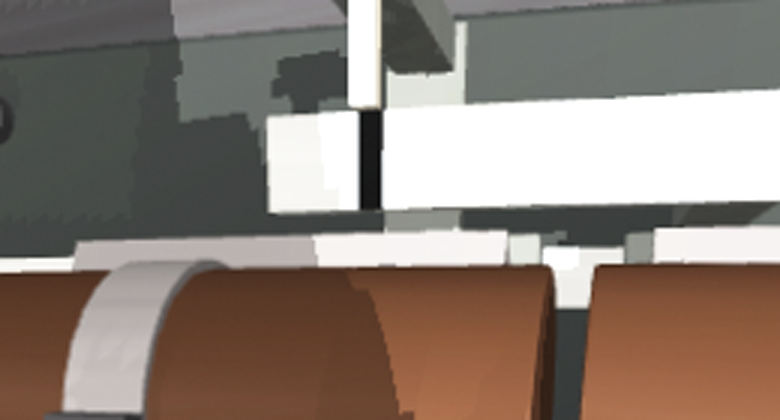

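Run:
```python
from h import *
c=cam("wrist")
f=lambda a,b:jy(c,(200+a/3,b/3),.085)
print("pointer edges",f(348,103),f(377,103),"mark edges",f(360,112),f(382,110),f(360,207),f(382,207))
```

```text
pointer edges [-53.9 -54.1] [-53.7 -49.4] mark edges [-52.6 -52.2] [-52.7 -48.6] [-38.7 -52.1] [-38.6 -48.5]
```

1.35 mm remain, so I'll continue the same stroke by about 8.5°.

>>> send_rows:
  plan:
    - [[0,0.003,0.03],[-0.0118,0,0]]
    - [[0,0.003,0.03],[-0.0118,0,0]]
    - [[0,0,0],[0,0,0]]
    - [[0,0,0],[0,0,0]]

```text
time: 12.9
eef_pos: [0.6028, -0.0618, 0.1066]
tcp_rot: [0.835, -0.044, 0.028, -0.547]
contact_force: [-3.5, 6.8, 10.8]
opening: 0.002
```

>>> send_rows:
  plan:
    - [[0,-0.075,0],[0,0,0]]
    - [[0,-0.075,0],[0,0,0]]
    - [[-0.001,0.0043,-0.072],[0.0199,0,0]]
    - [[-0.001,0.0043,-0.072],[0.0199,0,0]]
    - [[-0.001,0.0043,-0.072],[0.0199,0,0]]
    - [[0,0,-0.05],[0.006,0,0]]
    - [[0,0,0],[0,0,0]]
    - [[0,0,0],[0,0,0]]

```text
time: 13.7
eef_pos: [0.5988, -0.0876, 0.1264]
tcp_rot: [-0.706, 0.039, -0.036, 0.707]
contact_force: [0.4, 0.3, 1.0]
opening: 0.002
```

Run:
```python
from h import *
orbit(0,.05)
c=cam("wrist"); cv2.imwrite("pics/w8.png",cv2.resize(c["img"][0:140,200:460],None,fx=3,fy=3,interpolation=cv2.INTER_CUBIC))
```

```text
turn deg [-0.08 -0.07 -0.27] units [-0.0002 -0.0002 -0.0008] then shift mm [ 0.3 14.4  5.7] units [0.002 0.12  0.048]
now: jig x off mm -0.3 rho 64.6 pos angle 5.1 tilt 0.1
```

View pics/w8.png

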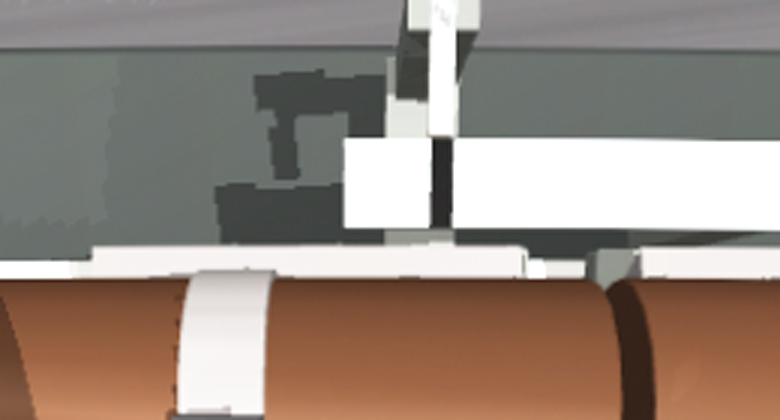

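Blade (429-454) and mark (432-453) are aligned within about 0.2 mm in the crop. I'll check with sub-pixel profiles, since the picture budget is used up.

Run:
```python
from h import *
c=cam("wrist"); g=c["img"].astype(int)
for r in (38,42,43,44,50,56,66,72): print(r,g[r,338:358].sum(1)//3)
```

```text
38 [228 228 228 215 246 255 255 255 255 255 255 255 243 222 126 110 110 110
 111 111]
42 [229 229 229 216 254 255 255 255 255 255 255 255 235 221 110 109 110 110
 110 110]
43 [229 230 230 216 254 255 255 255 255 255 255 255 227 222 109 109 110 110
 110 110]
44 [230 230 230 215 238 247 247 248 248 248 248 247 228 223 109 109 110 109
 111 110]
50 [255 255 255 255 251  42  43  43  42  42  43  63 220 255 255 255 255 255
 255 255]
56 [255 255 255 255 251  46  41  43  43  43  43  61 227 255 255 255 255 255
 255 255]
66 [255 255 255 255 224  54  44  44  45  44  45  59 252 255 255 255 255 255
 255 255]
72 [255 255 255 255 156  50  45  45  43  45  45  45 255 255 255 255 255 255
 255 255]
```

Blade and mark sit 27 px off the optical axis, so a height difference would bias the reading. I'll place the camera straight above the mark and remeasure.

>>> send_rows:
  plan:
    - [[0,-0.02,0.042],[0,0,0]]
    - [[0,0,0.042],[0,0,0]]
    - [[0,0,0.042],[0,0,0]]
    - [[0,0,0],[0,0,0]]
    - [[0,0,0],[0,0,0]]

```text
time: 14.3
eef_pos: [0.6006, -0.0721, 0.1289]
tcp_rot: [-0.705, 0.038, -0.035, 0.707]
contact_force: [0.2, 0.1, -0.6]
opening: -0.001
```

Run:
```python
from h import *
orbit(0,.065)
c=cam("wrist"); g=c["img"].astype(int)
for r in (30,36,40,42,44,46,48,50,56,66,72): print(r,g[r,308:332].sum(1)//3)
np.save("top.npy",g)
print("gap row",[ (r,g[r,365:420].sum(1)//3) for r in (100,)])
```

```text
turn deg [-0.1   0.01 -0.25] units [-0.0003  0.     -0.0007] then shift mm [ 0.1  1.9 -9.9] units [ 0.001  0.015 -0.083]
now: jig x off mm -0.1 rho 67.6 pos angle -8.4 tilt 0.1
30 [ 87  63  63  62  63 254 255 255 255 255 255 255 255 163  63  63  64  64
 102 223 228 180 118 113]
36 [227 227 228 227 228 254 255 255 255 255 255 255 255 239 229 228 228 228
 228 228 228 154 116 112]
40 [228 228 229 228 228 254 255 255 255 255 255 255 255 239 228 228 228 228
 228 227 226 153 115 112]
42 [229 228 229 228 229 254 255 255 255 255 255 255 255 239 229 228 227 227
 227 227 227 154 114 112]
44 [229 229 229 230 230 250 254 254 254 254 254 254 253 235 229 229 228 228
 228 227 227 154 114 111]
46 [229 229 229 230 229 178 101  80  80  81  80  81  91 163 225 229 229 229
 229 229 229 155 114 112]
48 [255 255 255 255 255 253 147  37  38  37  38  38  38 201 255 255 255 255
 255 255 255 255 255 255]
50 [255 255 255 255 255 253 147  37  36  37  37  37  38 201 255 255 255 255
 255 255 255 255 255 255]
56 [255 255 255 255 255 253 146  37  38  38  37  38  38 201 255 255 255 255
 255 255 255 255 255 255]
66 [255 255 255 255 255 255 188  36  36  38  37  38  38 201 255 255 255 255
 255 255 255 255 255 255]
72 [255 255 255 255 255 255 187  37  37  37  37  37  38 201 255 255 255 255
 255 255 255 255 255 255]
gap row [(100, array([79, 78, 78, 79, 79, 78, 79, 78, 73, 42, 38, 38, 37, 38, 38, 37, 37,
       40, 58, 82, 84, 85, 84, 84, 85, 85, 84, 84, 84, 84, 84, 84, 84, 84,
       85, 85, 85, 84, 84, 84, 84, 85, 84, 84, 85, 84, 83, 83, 84, 83, 83,
       83, 83, 84, 84]))]
```

The pointer is within about 0.2–0.3 mm of the mark, and the pipe gap reads about 5 mm. Taking the finger away.

>>> send_rows:
  plan:
    - [[0,-0.2,0],[0,0,0]]
    - [[0,-0.25,0],[0,0,0]]
    - [[0,-0.25,0],[0,0,0]]
    - [[0,-0.25,0],[0,0,0]]
    - [[0,-0.2,0],[0,0,0]]
    - [[0,0,0],[0,0,0]]
    - [[0,0,0],[0,0,0]]
    - [[0,0,0],[0,0,0]]

```text
time: 15.15
eef_pos: [0.6003, -0.0728, 0.2648]
tcp_rot: [-0.705, 0.04, -0.035, 0.707]
contact_force: [-1.0, 0.3, -0.3]
opening: 0.0
```

Run:
```python
from h import *
s=get_state(); print(s["eef_pos"],s["contact_force"],abs(s["dq"]).max())
print(sign_off())
```

```text
[ 0.60026719 -0.07280491  0.26475167] [-1.03316818  0.29491181 -0.26288092] 0.009550975174548941
the job is handed in; nothing more can be done
None
```

The pointer is lined up with the mark, and I handed the job in at about 15 s. I rolled the thumb wheel in three strokes with the shut fingertips, pressing about 6–17 N. I finished with a small touch-up of about 8°, then lifted the finger well clear.

- **Alignment:** the last check, with the camera almost straight above the mark, put the pointer about 0.2–0.3 mm short of the line's middle, on the -y side. I didn't correct that because it is within my measurement error.
- **Gap:** the pipe ends look about 5 mm apart and never met. This is a rough reading from the same picture.
- **Disagreements:** readings of the mark's position from tilted views differed by about 2 mm. The blade also looked about 25% wider than the line, though both should be 4 mm. I relied on the straight-above view, where these errors largely cancel.
- **Not checked:** I took no new picture of the rest of the table at the end. I planned no contact with anything but the wheel, and saw no unexpected force in the readings.

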